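# Press the dowel home with the ratchet clamp on the chart table

## Robot

A 6-joint arm with a two-finger parallel gripper is mounted at the origin on the work surface. World frame = base frame: x ahead of the robot, y to its left, z up, the work surface at z = 0. Lengths are in m, angles in degrees, forces in N, time in s.
With the tool pointing down it reaches from about 0.375 to 0.9 m from the base axis. Payload 3.1 kg.
Tool frame: the origin (TCP) lies at the very end of the fingers, on their centre line; the grasp point (between the pads) lies 19 mm behind it; z points along the fingers, y is the line along which they close (so a half turn about z gives the same grasp; the last joint's range is limited). The gripper opens to 87 mm and grips with 3 to 60 N. Pads are 19 mm wide; open, the fingers measure 117 mm over their backs; the gripper's body (75 mm by 190 mm) begins 51 mm behind the grasp point.
Start: joints at [-78.295, 30.224, 82.088, -0, 67.689, -10.227], TCP at [0.233, -0.58, 0.223] pointing down, gripper open.
Joint ranges: [-176.69, 176.69], [-43.24, 126.21], [12.49, 139.97], [-82, 262], [0, 151.66], [-163.58, 163.58]. Speed limits (degrees/s): [159.86, 159.86, 180, 180, 180, 180].

## Interface

Orientations are given as a 3x3 rotation matrix whose columns are the frame's x, y, z axes.
In Python, from rig import bot, imaging gives the robot as it stands.
- The arm moves only by the tool drive_tool, never from a script. Its argument "deltas" is text: rows parted by semicolons, each of 5 numbers parted by spaces: the finger opening in mm, from 0 to 87, then the shift along the world's x, y, z in mm, then the turn about the world's z in rad. In form: jaw dx dy dz twist; .... A call has 1 to 12 rows; each row is the pose to reach, as a shift and turn from the pose commanded when the call began; what a row does not reach only later rows make up. A row lasts 1/10 s, in which the tool goes at most 50 mm and 8.59 degrees, less where a joint would pass 70% of its speed; a pose out of reach is approached as far as the arm can. A call with a gripper value outside its range is refused whole. The fingers move at their own pace and stop on an object; the grip force is fixed at half the most. Time passes only in rows, so rows that repeat a pose let the fingers close. It gives the time, the measured TCP pose, the force, the opening and the grip force at its end, in the units of the state.
- bot.read_state(): the state, without advancing time (a new reading comes with each control period).
- imaging.capture(name): name is "side" or "top"; returns the picture (400x640x3 uint8, red, green, blue); there is no depth.
- imaging.camera_model(name): a dict with "fx", "fy", "cx", "cy" (pixels), "dist" ([k1, k2, p1, p2, k3] as OpenCV has them; the pictures are not rectified), "T" (4x4, takes a point from camera to world coordinates). Camera axes: x right, y down, z forward; pixel columns grow to the right and rows downward; lengths in m; the calibration is good to about 2 mm. A picture is of the moment at which its call begins. camera_model takes no time and is no camera call.
- bot.hand_in(): hands the job in; it is judged then, once.
The state is a dict: "time_s": time; "joint_positions": joint angles; "qvel": joint speeds; "tau": joint torques, N m; "position": TCP position; "tcp_rot": TCP orientation; "force": force on the tool from outside, world axes, zero at the start; "moment": the same for the moment, N m; "opening": opening from 0.0 (shut) to 1.0 (fully open); "grasp_force": force on a finger pad.
Only numpy, scipy, OpenCV 4.12 (cv2) and the standard library are available. Lean on these libraries where they do the work, as an engineer would, in place of code of your own. Each camera call takes 0.05 s, during which the arm holds its last target. There are 200 camera calls.

## Task

The birch dowel still sticks out of its block: pump the ratchet clamp's trigger, the thin paddle beside the block, fully towards the fixed handle and back each time, until the jaw has pushed the dowel fully home, flush with the block, then press the release button so that the jaw springs all the way back. Work the jaw only by the trigger and the release, never by pushing the jaw itself, and leave the compass, the torch and the paperweight where they are.

Things in the scene. Friction and masses are not known exactly. Their poses are not given: they have to be found in the camera images.
- clamp: Ratchet clamp fixed on a board 100 x 290 x 16 mm (x, y, z). Origin on the table, bar along y, all parts at x = 0. Along y in mm: release button -115; fixed handle (thicker) -72 to -54, top z 130; trigger 0 to 12; fixed pad 46 to 61 and birch block 62 to 112, tops z 100; then the dowel sticks out, then the jaw. Handle 34 wide in x, block 50, housing 41 with top z 72. It cannot be shifted.
- trigger_top (a point): Centre of the trigger's top, 140 mm up; moves with it. Upright black paddle 26 mm wide (x), 12 thick (y), free from z 72 to 140; 54 mm free to the handle, 34 to the pad. Slides along the clamp's -y, to the handle, 27.5 mm to its stop against a spring and the jaw (to about 18 N); springs back. Pinch its sides, or push it from the pad's side.
- trigger (a joint): Travel of the trigger in m: 0 at rest, 0.0275 at its stop. A pull past 0.021 and back to below 0.004 moves the jaw on by one ratchet tooth, 12 mm; allow for the arm giving a few mm under the load. Three full pulls, each with full return, take the jaw from fully back to home; further pulls do nothing.
- jaw: Upright black jaw on the +y end of the steel bar, 30 mm wide (x), 20 thick (y), top z 100 mm, with a sprung rubber pad on its -y face; origin at table height under its centre. In the clamp frame at y = 170 mm when fully back, moving to -y: the ratchet holds it at 158, 146, 134 mm (home). A spring drives it back within a second once the release is held down. The robot must not push it.
- dowel (a joint): How far the 16 mm dowel (axis 80 mm above the table) has gone in, in m: 0 sticks out 32 mm, 0.032 flush with the block. It starts between 0 and 0.008 and stays where the jaw leaves it.
- release_top (a point): Centre of the top of the round grey release button, 28 mm across, 94 mm above the table at rest; it moves with the button. It goes straight down 10 mm (about 2 N to start, 4 N at the bottom) and springs up again; pressed 7 mm or more it frees the jaw. Hold it down until the jaw is back.
- compass: Bystander: round grey compass, 84 mm across, 28 mm high, near the clamp's jaw end; origin under its centre.
- torch: Bystander: black torch lying down, 140 mm long along its x, 44 mm across, near the release end; origin under its centre.
- paperweight: Bystander: domed green glass paperweight, 68 mm across, 40 mm high, beyond the clamp; origin under its centre.
- release (a joint): Depth of the release button in m: 0 up, 0.010 fully down; 0.007 or more frees the jaw.

How it is judged (in metres and radians):
On the way, in this order (a step that is already met when the one before it is completed fails the run):
1. the jaw has pushed the dowel home (value of joint dowel above 0.029 m and y of jaw in the frame of clamp below 0.14 m), for 0.1 s.
2. the release is pressed (value of joint release above 0.0065 m).
3. the jaw has sprung back (y of jaw in the frame of clamp above 0.164 m), for 0.1 s.
At the end, for the whole second after the job is handed in: The dowel is home (within 3 mm of flush), the jaw is fully back (within 6 mm) and at rest, and the trigger is let go (within 5 mm of rest) (value of joint dowel above 0.029 m and y of jaw in the frame of clamp above 0.164 m and value of joint trigger below 0.005 m and linear speed of jaw below 0.02 m/s); the robot touches nothing.
It fails at once if the robot pushes the jaw itself (more than 4 N) (contact force between any of the arm, the fingers and jaw above 4 N).
It fails at once if the compass is disturbed (distance of compass from where it was at the start of the episode above 0.03 m).
It fails at once if the torch is disturbed (distance of torch from where it was at the start of the episode above 0.03 m).
It fails at once if the paperweight is disturbed (distance of paperweight from where it was at the start of the episode above 0.03 m).
It also fails if it takes over 48 s, if anything falls off the work surface, if the arm or the gripper's body presses on something with over 40 N, if the wrist force passes 120 N, or if a joint passes its speed limit or range.

## Working session

There is one attempt and no reset: what is moved stays moved. The work goes in short steps, Python scripts to look and compute and a tool call to move; the robot and the scene stay as the last step left them, time stands still between calls to the robot, and variables do not carry over. Pictures are saved under pics/ and viewed, at most 10 in all, crops included, and the job is handed in when it is done.

Besides the shell and the picture viewer there is one more tool, called after "Emit:" by a JSON object that holds its "api" and its "payload". drive_tool: Moves the arm, as the interface text tells. Its arguments: {"type":"object","properties":{"deltas":{"type":"string"}},"required":["deltas"]}

```bash
mkdir -p pics; cat > h.py <<'E'
import cv2, numpy as np
from rig import bot, imaging
def snap(n,f):
    im=imaging.capture(n); cv2.imwrite('pics/'+f,im[:,:,::-1]); return im
def ray(n,u,v,z):
    m=imaging.camera_model(n); K=np.array([[m['fx'],0,m['cx']],[0,m['fy'],m['cy']],[0,0,1.]])
    p=cv2.undistortPoints(np.array([[[u,v]]],float),K,np.array(m['dist'],float))[0,0]
    T=np.array(m['T']); d=T[:3,:3]@[p[0],p[1],1]; o=T[:3,3]
    return o+d*(z-o[2])/d[2]
E
python3 - <<'E'
from h import *
a=snap('top','t0.png');b=snap('side','s0.png')
for n in('top','side'):print(np.round(imaging.camera_model(n)['T'],3))
s=bot.read_state();print(s['position'],s['tcp_rot'],s['time_s'],s['force'])
E
```

```text
[[ 0.02  -0.998  0.062  0.505]
 [-1.    -0.019  0.02   0.008]
 [-0.019 -0.062 -0.998  1.282]
 [ 0.     0.     0.     1.   ]]
[[-0.984 -0.11   0.137  0.381]
 [-0.175  0.525 -0.833  1.233]
 [ 0.02  -0.844 -0.536  0.903]
 [ 0.     0.     0.     1.   ]]
[ 0.23334655 -0.57909434  0.2216821 ] [[ 9.27621280e-01  3.73521887e-01 -4.01291314e-04]
 [ 3.73521947e-01 -9.27619374e-01  1.91090994e-03]
 [ 3.41521091e-04 -1.92249184e-03 -9.99998094e-01]] 0.1 [ 0.03257447 -1.04602767  0.06405947]
```

View pics/t0.png

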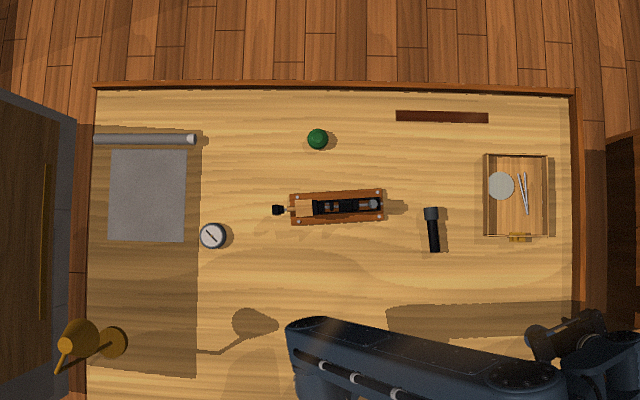

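View pics/s0.png

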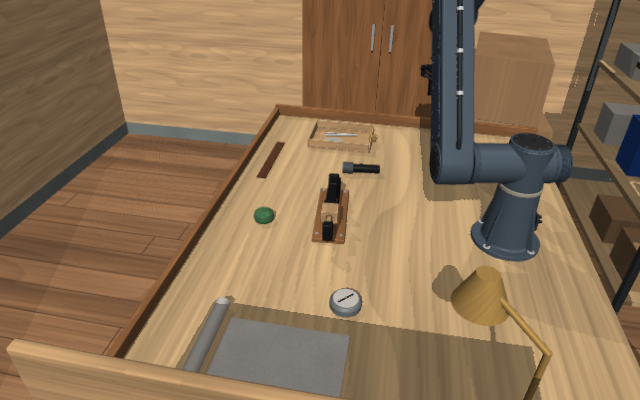

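The top view shows the clamp at cols 272–386, rows 187–227, with the jaw end at the left (277,210) and the button at about (374,204). The compass is at (213,235), the torch at (433,230) and the paperweight at (317,139). Next I'll zoom in on the clamp.

```bash
python3 - <<'E'
import cv2
a=cv2.imread('pics/t0.png')[180:235,262:396]; a=cv2.convertScaleAbs(a,alpha=1.6,beta=10)
cv2.imwrite('pics/t0c.png',cv2.resize(a,None,fx=5.9,fy=5.9,interpolation=cv2.INTER_CUBIC))
E
```

```text
(no output)
```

View pics/t0c.png

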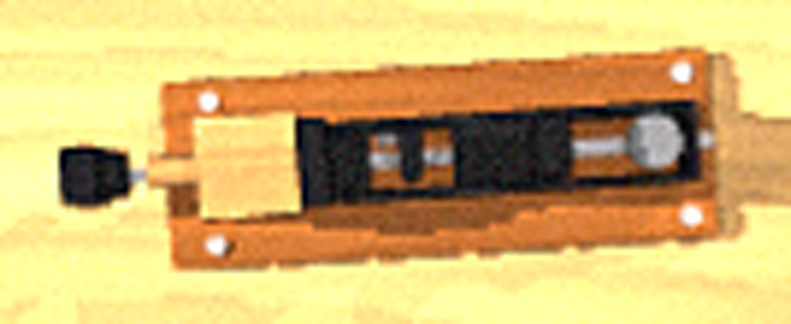

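The crop shows the board's corners at about (163,85), (712,50), (715,238) and (172,268). The button is at (657,139), the trigger at (411,150), the block at (195–300,118–217) and the jaw at (93,176).

```bash
cat >> h.py <<'E'
def fit(obs): # obs: (clampx,clampy,z,u,v) ; rigid 2D fit
    A=[];b=[]
    for cx,cy,z,u,v in obs:
        X,Y,_=ray('top',u,v,z); A+=[[cx,-cy,1,0],[cy,cx,0,1]]; b+=[X,Y]
    p,*_=np.linalg.lstsq(np.array(A),np.array(b),rcond=None); print('res mm',np.round((np.array(A)@p-b)*1000,1))
    return p
E
python3 - <<'E'
from h import *
f=lambda x,y:(262+(x+.5)/5.9-.5,180+(y+.5)/5.9-.5)
o=[(.05,.145,.016,*f(163,85)),(.05,-.145,.016,*f(712,50)),(-.05,-.145,.016,*f(715,238)),(-.05,.145,.016,*f(172,268)),(0,-.115,.094,*f(657,139)),(0,.006,.14,*f(411,150)),(0,.087,.1,*f(247,167))]
p=fit(o);th=np.arctan2(p[1],p[0]);c,s=np.cos(th),np.sin(th)
print(p,np.degrees(th))
R=np.array([[c,-s],[s,c]])
for n,q in dict(trig=(0,.006),btn=(0,-.115),pad=(0,.046),jaw=(0,.17)).items(): print(n,R@q+p[2:])
s=bot.read_state();r=s['tcp_rot'];print(np.degrees(np.arctan2(r[1,0],r[0,0])))
for n,u,v,z in(('compass',213,235,.02),('torch',433,230,.02),('pw',317,139,.02)):print(n,ray('top',u,v,z))
E
```

```text
res mm [ 1.4  4.5 -0.2  6.8 -0.2  1.8 -1.3  3.8 -0.8 -4.4 -0.5 -6.3  1.5 -6.3]
[ 0.9904325   0.07774468  0.55180254 -0.01232185] 4.488268374516285
trig [ 0.55133301 -0.00634025]
btn [ 0.56080186 -0.12696919]
pad [0.54820281 0.03353708]
jaw [0.5384992  0.15715682]
21.932990893647418
compass [0.45545542 0.3664373  0.02      ]
torch [ 0.48527087 -0.31773404  0.02      ]
pw [0.76294131 0.04754542 0.02      ]
```

The board isn't centred on the clamp's origin in y, so I'll use only the tops for translation, and the board edges only for heading. I'll move to about 250 mm height over the trigger and look closer.

```bash
cat > m.py <<'E'
from h import *
f=lambda x,y:(262+(x+.5)/5.9-.5,180+(y+.5)/5.9-.5)
TH=np.radians(4.49);R=np.array([[np.cos(TH),-np.sin(TH)],[np.sin(TH),np.cos(TH)]])
o=[]
for n,cy,z,u,v in(('btn',-.115,.094,657,139),('trig',.006,.14,411,150),('block',.087,.1,247,167),('jaw',.17,.1,84,176)):
    w=ray('top',*f(u,v),z)[:2]; o.append(w-R@[0,cy]); print(n,w,o[-1])
O=np.mean(o,axis=0)
print(O,'trig',R@[0,.006]+O,'btn',R@[0,-.115]+O,'slot',R@[0,.029]+O)
E
python3 m.py; python3 - <<'E'
from h import *
for e in((163,85),(712,50),(715,238),(172,268)): print(ray('top',262+e[0]/5.9,180+e[1]/5.9,.016))
print(bot.read_state()['position'])
E
```

```text
btn [ 0.56151129 -0.12186992] [ 0.55250851 -0.00722285]
trig [ 5.51842850e-01 -1.13633827e-04] [ 0.55231256 -0.00609522]
block [0.54351509 0.08011254] [ 0.5503259  -0.00662046]
jaw [0.53744246 0.1605163 ] [ 0.55075092 -0.00896198]
[ 0.55147447 -0.00722513] trig [ 0.55100476 -0.00124354] btn [ 0.56047726 -0.12187219] slot [0.5492042  0.02168587]
[0.58742324 0.12938585 0.016     ]
[ 0.61151331 -0.16017745  0.016     ]
[ 0.51245556 -0.1629111   0.016     ]
[0.4909999  0.12225982 0.016     ]
[ 0.23334655 -0.57909434  0.2216821 ]
```

Emit:
{"api": "drive_tool", "payload": {"deltas": "0 30 60 20 0.14; 0 60 115 20 0.28; 0 85 160 20 0.4; 0 105 205 20 0.52; 0 130 250 20 0.64; 0 150 290 20 0.76; 0 170 330 20 0.88; 0 195 375 20 1.0; 0 215 415 20 1.1; 0 235 455 20 1.2; 0 255 490 20 1.267; 0 270 520 20 1.267"}}

```text
time_s: 1.3
position: [0.5042, -0.057, 0.2424]
tcp_rot: [[-0.082, 0.997, -0.0], [0.997, 0.082, 0.0], [0.0, -0.0, -1.0]]
force: [0.5, -0.6, -0.2]
opening: 0.032
grasp_force: 0.0
```

Emit:
{"api": "drive_tool", "payload": {"deltas": "0 23 43 0 0; 0 46 86 0 0; 0 46 86 -40 0; 0 46 86 -78 0; 0 46 86 -78 0; 0 46 86 -78 0"}}

```text
time_s: 1.9
position: [0.5491, 0.0263, 0.1643]
tcp_rot: [[-0.079, 0.997, -0.002], [0.997, 0.079, 0.0], [0.0, -0.002, -1.0]]
force: [-0.2, -0.9, 0.2]
opening: 0.007
grasp_force: 0.0
```

```bash
python3 - <<'E'
from h import *
a=snap('top','t1.png');b=snap('side','s1.png')
c=cv2.vconcat([cv2.resize(x[:,:,::-1],None,fx=4,fy=4,interpolation=cv2.INTER_CUBIC) for x in (b[130:255,270:400],)])
d=cv2.resize(a[170:245,255:400,::-1],(520,269))
o=cv2.vconcat([cv2.resize(c,(343,330)) if 0 else c[:330+0] if 0 else c[:, :520]])
cv2.imwrite('pics/c1.png',cv2.convertScaleAbs(o,alpha=1.6)); print(o.shape, bot.read_state()['position'])
E
```

```text
(500, 520, 3) [0.55081828 0.02570007 0.16625217]
```

View pics/c1.png

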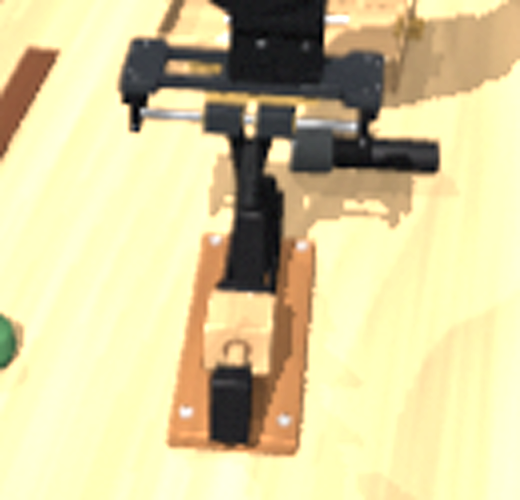

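The side view shows the fingers just above the gap between trigger and pad (crop 250,200), centred on the clamp line. The jaw (230,405) and the dowel end (235,350) are untouched. I'll go down to 104 mm.

Emit:
{"api": "drive_tool", "payload": {"deltas": "0 0 0 -25 0; 0 0 0 -45 0; 0 0 0 -61 0; 0 0 0 -61 0; 0 0 0 -61 0"}}

```text
time_s: 2.5
position: [0.5507, 0.0257, 0.1051]
tcp_rot: [[-0.078, 0.997, 0.003], [0.997, 0.078, -0.0], [-0.001, 0.003, -1.0]]
force: [0.0, -0.9, 1.5]
opening: 0.006
grasp_force: 0.0
```

Emit:
{"api": "drive_tool", "payload": {"deltas": "0 1 -10 0 0; 0 2 -20 0 0; 0 2 -28 0 0; 0 3 -36 0 0; 0 3 -40 0 0; 0 3 -40 0 0; 0 3 -40 0 0"}}

```text
time_s: 3.2
position: [0.5535, -0.0092, 0.1053]
tcp_rot: [[-0.076, 0.997, 0.003], [0.997, 0.075, 0.008], [0.008, 0.004, -1.0]]
force: [1.6, 19.7, 5.2]
opening: 0.003
grasp_force: 9.5
```

Emit:
{"api": "drive_tool", "payload": {"deltas": "0 0 -3 0 0; 0 0 -6 0 0; 0 0 -6 0 0; 0 0 -6 0 0"}}

```text
time_s: 3.6
position: [0.5535, -0.0095, 0.1054]
tcp_rot: [[-0.073, 0.997, 0.004], [0.997, 0.073, 0.017], [0.017, 0.005, -1.0]]
force: [5.4, 36.4, 7.3]
opening: 0.006
grasp_force: 18.4
```

The force jumped with no further motion, so the trigger is at its stop. I'll return fully and pump again.

Emit:
{"api": "drive_tool", "payload": {"deltas": "0 -1 15 0 0; 0 -2 30 0 0; 0 -3 46 0 0; 0 -3 46 0 0; 0 -3 46 0 0; 0 -2 32 0 0; 0 -1 20 0 0; 0 0 10 0 0; 0 0 4 0 0; 0 0 4 0 0; 0 0 4 0 0"}}

```text
time_s: 4.7
position: [0.5519, -0.0094, 0.1036]
tcp_rot: [[-0.073, 0.997, -0.001], [0.997, 0.073, 0.013], [0.013, 0.0, -1.0]]
force: [3.9, 28.1, 4.2]
opening: 0.002
grasp_force: 13.8
```

Emit:
{"api": "drive_tool", "payload": {"deltas": "0 -1 15 0 0; 0 -2 28 0 0; 0 -3 42 0 0; 0 -3 42 0 0; 0 -3 42 0 0; 0 -2 28 0 0; 0 -1 16 0 0; 0 0 6 0 0; 0 0 0 0 0; 0 0 0 0 0; 0 0 0 0 0"}}

```text
time_s: 5.8
position: [0.552, -0.0093, 0.1036]
tcp_rot: [[-0.073, 0.997, -0.0], [0.997, 0.073, 0.013], [0.013, 0.001, -1.0]]
force: [3.9, 27.6, 3.8]
opening: 0.008
grasp_force: 13.5
```

Emit:
{"api": "drive_tool", "payload": {"deltas": "0 -1 15 0 0; 0 -2 28 0 0; 0 -3 42 0 0; 0 -3 42 0 0; 0 -3 42 0 0"}}

```text
time_s: 6.3
position: [0.5499, 0.0254, 0.1036]
tcp_rot: [[-0.079, 0.997, 0.001], [0.997, 0.079, -0.001], [-0.001, 0.001, -1.0]]
force: [0.2, 0.1, -0.3]
opening: 0.004
grasp_force: 0.0
```

```bash
python3 - <<'E'
from h import *
a=snap('top','t2.png');b=snap('side','s2.png')
c=cv2.resize(b[195:255,295:375,::-1],None,fx=6,fy=6,interpolation=cv2.INTER_CUBIC)
cv2.imwrite('pics/c2.png',cv2.convertScaleAbs(c,alpha=1.6)); print(bot.read_state()['position'])
E
```

```text
[0.54986264 0.02518559 0.10360355]
```

View pics/c2.png

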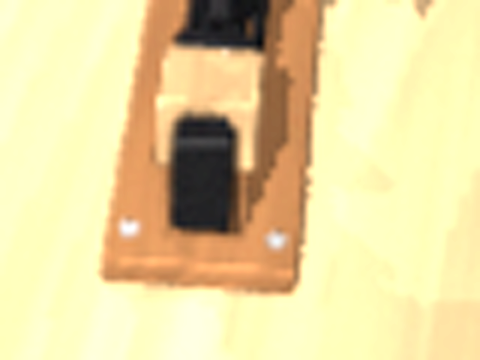

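The jaw (crop 205,170) now sits up against the block and the dowel is hidden. An extra pull does nothing if the jaw is already home, so I'll do one, then check the jaw's position from its top edge.

Emit:
{"api": "drive_tool", "payload": {"deltas": "0 1 -14 0 0; 0 2 -26 0 0; 0 3 -36 0 0; 0 3 -42 0 0; 0 3 -42 0 0; 0 3 -42 0 0; 0 2 -28 0 0; 0 1 -14 0 0; 0 0 0 0 0; 0 0 0 0 0"}}

```text
time_s: 7.4
position: [0.5494, 0.0265, 0.1035]
tcp_rot: [[-0.08, 0.997, -0.0], [0.997, 0.08, -0.001], [-0.001, -0.0, -1.0]]
force: [0.1, 0.6, 1.0]
opening: 0.002
grasp_force: 0.0
```

```bash
cat >> h.py <<'E'
def proj(n,P):
    m=imaging.camera_model(n);K=np.array([[m['fx'],0,m['cx']],[0,m['fy'],m['cy']],[0,0,1.]]);W=np.linalg.inv(np.array(m['T']))
    return cv2.projectPoints(np.array([P],float),cv2.Rodrigues(W[:3,:3])[0],W[:3,3],K,np.array(m['dist'],float))[0][0,0]
E
python3 - <<'E'
from h import *
b=snap('side','s3.png'); a=cv2.imread('pics/s2.png')[:,:,::-1]
print('diff at jaw',np.abs(b[205:240,315:345].astype(int)-a[205:240,315:345]).max())
TH=np.radians(4.49);R=np.array([[np.cos(TH),-np.sin(TH)],[np.sin(TH),np.cos(TH)]]);O=[.5515,-.0065]
for j in(.134,.146,.158,.17):
    P=[proj('side',[*(R@[0,j+d]+O),.1]) for d in(.01,-.01)]
    print(j,[((p-[295,195])*6).round() for p in P])
print(bot.read_state()['position'])
E
```

```text
diff at jaw 7
0.134 [array([199., 136.]), array([202., 112.])]
0.146 [array([197., 150.]), array([200., 126.])]
0.158 [array([195., 165.]), array([198., 141.])]
0.17 [array([192., 180.]), array([196., 155.])]
[0.54968519 0.02580082 0.1035965 ]
```

The jaw's top edges at crop rows 115 and 140 match y = 134 mm, and the extra pull changed nothing, so it is home. On to the release button.

Emit:
{"api": "drive_tool", "payload": {"deltas": "0 0 0 30 0; 0 0 0 60 0; 0 4 -45 62 0; 0 8 -95 62 0; 0 11 -147 62 0; 0 11 -147 35 0; 0 11 -147 10 0; 0 11 -147 -2 0; 0 11 -147 -10 0; 0 11 -147 -21 0; 0 11 -147 -21 0; 0 11 -147 -21 0"}}

```text
time_s: 8.65
position: [0.5609, -0.1212, 0.0843]
tcp_rot: [[-0.081, 0.997, 0.001], [0.997, 0.081, -0.002], [-0.002, 0.001, -1.0]]
force: [-3.2, -2.0, 8.4]
opening: 0.009
grasp_force: 4.3
```

Force is 8 N, so the button is bottomed. I'll hold it down for over a second, then lift off.

Emit:
{"api": "drive_tool", "payload": {"deltas": "0 0 0 -1 0; 0 0 0 -1 0; 0 0 0 -1 0; 0 0 0 -1 0; 0 0 0 -1 0; 0 0 0 -1 0; 0 0 0 -1 0; 0 0 0 -1 0; 0 0 0 -1 0; 0 0 0 -1 0; 0 0 0 -1 0; 0 0 0 -1 0"}}

```text
time_s: 9.85
position: [0.561, -0.1212, 0.0843]
tcp_rot: [[-0.081, 0.997, 0.002], [0.997, 0.081, -0.002], [-0.003, 0.002, -1.0]]
force: [-4.0, -0.8, 13.1]
opening: 0.005
grasp_force: 7.0
```

```bash
python3 - <<'E'
from h import *
b=snap('side','s4.png')
c=cv2.resize(b[195:255,295:375,::-1],None,fx=6,fy=6,interpolation=cv2.INTER_CUBIC)
cv2.imwrite('pics/c4.png',cv2.convertScaleAbs(c,alpha=1.6)); print(bot.read_state()['force'])
E
```

```text
[-3.28612404 -0.98652664 14.23290236]
```

View pics/c4.png

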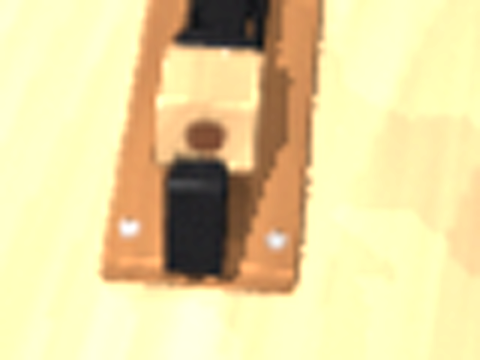

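The jaw is fully back (top edges at rows 158 and 183, predicted 155 and 180). The dowel's end at (205,135) looks flush in the block face. I'll lift off.

Emit:
{"api": "drive_tool", "payload": {"deltas": "0 0 0 15 0; 0 0 0 45 0; 0 0 0 80 0; 0 0 0 110 0; 0 0 0 110 0; 0 0 0 110 0; 0 0 0 110 0"}}

```text
time_s: 10.6
position: [0.5597, -0.1202, 0.1906]
tcp_rot: [[-0.079, 0.997, -0.002], [0.997, 0.079, 0.001], [0.001, -0.002, -1.0]]
force: [-0.0, 0.7, 0.1]
opening: 0.004
grasp_force: 0.0
```

```bash
python3 - <<'E'
from h import *
b=snap('side','s5.png');a=cv2.imread('pics/s4.png')[:,:,::-1]
print('jaw diff',np.abs(b[205:245,315:345].astype(int)-a[205:245,315:345]).max(),bot.read_state()['position'])
print(bot.hand_in())
E
```

```text
jaw diff 5 [ 0.55956501 -0.12018532  0.19022344]
the job is handed in; nothing more can be done
None
```

I handed the job in at about 10.7 s of the 48 s; the hand-in gave no verdict, but the pictures show the dowel flush with the block and the jaw sprung fully back after the release, and the arm is lifted clear and touching nothing.

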